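Fish dropped jigsaw pieces out of the gap behind the drawer unit and sort them

ROBOT

A 7-joint arm with a two-finger parallel gripper is mounted at the origin on the work surface. World frame = base frame: x ahead of the robot, y to its left, z up, the work surface at z = 0. Lengths are in m, angles in rad, forces in N, time in s.
With the tool pointing down it reaches from about 0.425 to 0.975 m from the base axis. Payload 16.7 kg.
Tool frame: the origin (TCP) lies midway between the tips of the shut fingers; the grasp point (between the pads) lies 19 mm behind it; z points along the fingers, y is the line along which they close (so a half turn about z gives the same grasp; the last joint's range is limited). The gripper opens to 85 mm and grips with 20 to 120 N. Pads are 22 mm wide; open, the fingers measure 114 mm over their backs; the gripper's body (76 mm by 85 mm) begins 54 mm behind the grasp point. The pads swing forward as they close: fully open they stand 13 mm farther back than shut.
Start: joints at [1.157, 0.426, 0.074, 1.606, -0.034, 1.111, -0.067], TCP at [0.176, -0.652, 0.231] pointing down, gripper open.
Joint ranges: [-2.85, 2.85], [-0.5, 2.14], [-1.23, 1.37], [0.21, 2.46], [-1.02, 4.16], [0.16, 2.05], [-2.73, 2.73]. Speed limits (rad/s): [1.89, 1.89, 2.39, 2.39, 3.01, 3.01, 3.01].

INTERFACE

Orientations are given as a rotation vector (axis times angle).
In Python, from workcell import status, imaging, bot gives the robot as it stands.
- The arm moves only by the shell command python3 -m creep 'ROWS'. ROWS is JSON, a list of rows, each an object with "dp": the shift along the tool's x, y, z in m, a list of three; "dr": the turn, a rotation vector about the tool's x, y, z in rad, a list of three; "jaw": the gripper's target within -1 to 1 (shut at 1, half-way at 0, fully open at -1). A call has 1 to 12 rows; each row is the pose to reach, as a shift and turn from the pose commanded when the call began, along the tool's axes at that moment; what a row does not reach only later rows make up. A row lasts 1/8 s, in which the tool goes at most 62.5 mm and 10.7 degrees, less where a joint would pass 70% of its speed; a pose out of reach is approached as far as the arm can. A call with a gripper value outside its range is refused whole. The fingers move at their own pace and stop on an object; the grip force is fixed at half the most. Time passes only in rows, so rows that repeat a pose let the fingers close. It gives the time, the measured TCP pose, the force, the opening and the grip force at its end, in the units of the state.
- status.read_state(): the state, without advancing time (a new reading comes with each control period).
- imaging.snapshot(name): name is "side" or "top"; returns the picture (400x640x3 uint8, blue, green, red); there is no depth.
- imaging.calibration(name): a dict with "camera_matrix" (3x3 intrinsics, pixels), "extrinsics" (4x4, takes a point from camera to world coordinates). Camera axes: x right, y down, z forward; pixel columns grow to the right and rows downward; lengths in m; the calibration is good to about 2 mm. A picture is of the moment at which its call begins. calibration takes no time and is no camera call.
- bot.hand_in(): hands the job in; it is judged then, once.
The state is a dict: "clock": time; "qpos": joint angles; "joint_velocities": joint speeds; "effort": joint torques, N m; "position": TCP position; "tool_rot": TCP orientation; "contact_force": force on the tool from outside, world axes, zero at the start; "wrist_torque": the same for the moment, N m; "opening": finger opening in m; "gripper_force": force on a finger pad.
Only numpy, scipy, OpenCV 4.12 (cv2) and the standard library are available. Lean on these libraries where they do the work, as an engineer would, in place of code of your own. Each camera call takes 0.05 s, during which the arm holds its last target. There are 200 camera calls.

TASK

Some jigsaw pieces have dropped into the narrow gap between the little drawer unit and the stacked puzzle boxes: lift the retrieving hook off its fork, fish every piece out of the gap with it (not with the fingers), and hang the hook back on its fork. Put these pieces and the stray red one lying on the desk each into the glass bowl that holds its colour, without tipping a bowl or shoving aside the other things on the desk.

Things in the scene. Friction and masses are not known exactly. Their poses are not given: they have to be found in the camera images.
- hook: Retrieving hook, 120 g, hanging in its fork: wooden T handle (flat-sided bar 90 mm along y, 16 mm thick along x, 24 mm high); from its middle a 6 mm steel rod runs straight down and is bent at the bottom into a foot that reaches 33 mm along the hook's +y, parallel to the handle. Origin at the handle's centre, z up; the foot's underside is 152 mm below it.
- hook_foot (a point): Middle of the hook's bent foot: 15 mm along y and 149 mm below the handle's centre (the foot's axis is here, radius 3 mm).
- hook_stand: Fixed wooden stand. Base 115 (x) x 100 (y) x 15 mm, origin at the centre of its underside. Along its +x edge a board, top 205 mm above the desk, near face at x = 42 mm. Two 6 mm steel prongs run level from it to x = -50 mm, at y = -22 and +22 mm (38 mm free between), tops at 178 mm, tips turned up 16 mm. The hook's handle lies across both, its rod hanging between them.
- fork (a point): Point midway between the prongs at the level of their tops, 178 mm above the desk and 54 mm in front of the board. Axes of the stand: -x out towards the tips (turned up 38 mm from here), +x towards the board. The hanging handle's centre is 12 mm above this level; it may hang anywhere along the prongs.
- drawer_unit: Fixed wooden mini drawer unit, 90 (x) x 240 (y) x 110 mm high, full and heavy. Origin at the centre of its underside. Its back is the +x face.
- gap (a point): Middle of the gap, at desk level, between the drawer unit's back and the puzzle boxes. Axes of the drawer unit: the gap runs along y for 240 mm, open at both ends (y = -120 and +120 mm) and above; it is 52 to 58 mm wide along x, the drawer unit's wall at x = -27.5 mm. Both walls are 110 mm high, too deep for the gripper. Beyond the +y end a stretch of desk is clear.
- puzzle_boxes: Two full puzzle boxes stacked, fixed and heavy: 190 (x) x 240 (y) x 110 mm high, origin at the centre of the underside; its -x face is the other wall of the gap.
- piece_blue: Blue chunky wooden jigsaw piece, about 20 g: body 30 x 30 mm, 10 mm thick, a round tab on its +x and -x sides (47 mm over the tabs), a socket in its +y and -y sides (30 mm across y, the easy grasp). Origin at the centre of its underside, z up. May be absent. Starts flat on the desk down in the gap, turned any way.
- piece_red: Red chunky wooden jigsaw piece, about 20 g: body 30 x 30 mm, 10 mm thick, a round tab on its +x and -x sides (47 mm over the tabs), a socket in its +y and -y sides (30 mm across y, the easy grasp). Origin at the centre of its underside, z up. May be absent. Starts flat on the desk down in the gap, turned any way.
- piece_green: Green chunky wooden jigsaw piece, about 20 g: body 30 x 30 mm, 10 mm thick, a round tab on its +x and -x sides (47 mm over the tabs), a socket in its +y and -y sides (30 mm across y, the easy grasp). Origin at the centre of its underside, z up. May be absent. Starts flat on the desk down in the gap, turned any way.
- bowl_blue: Clear glass bowl already holding blue pieces, loose, 0.8 kg: 124 mm across the rim, 56 mm high; its pieces make a level bed 94 mm across, 25 mm above the desk, on which more can be laid. Origin at the centre of its underside. The three bowls stand in any order on their three places.
- bowl_red: Clear glass bowl already holding red pieces, loose, 0.8 kg: 124 mm across the rim, 56 mm high; its pieces make a level bed 94 mm across, 25 mm above the desk, on which more can be laid. Origin at the centre of its underside. The three bowls stand in any order on their three places.
- bowl_green: Clear glass bowl already holding green pieces, loose, 0.8 kg: 124 mm across the rim, 56 mm high; its pieces make a level bed 94 mm across, 25 mm above the desk, on which more can be laid. Origin at the centre of its underside. The three bowls stand in any order on their three places.
- piece_stray: A red piece like the others (same shape and size, same origin and axes), lying flat on the open desk, not in the gap; always there. It belongs in the red pieces' bowl, which may thus receive two: one may lie on the other.
- glue_bottle: Bystander, loose: white glue bottle, 44 mm across, 130 mm high. Origin under its centre.
- phone: Bystander, loose: black phone lying flat, 74 x 150 x 9 mm. Origin under its centre.
- tumbler0: Bystander, loose: glass tumbler with a few pieces, 74 mm across, 85 mm high. Origin under its centre.
- tumbler1: Bystander, loose: glass tumbler with a few pieces, 74 mm across, 85 mm high. Origin under its centre.
- glasses_case: Bystander, loose: dark teal spectacle case, 62 x 160 x 40 mm. Origin under its centre.
- magnifier: Bystander, loose: magnifying glass lying flat, lens 72 mm across, handle along its +y, 125 mm from the lens centre to its end. Origin under the lens centre.

How it is judged:
On the way, in this order (a step that is already met when the one before it is completed fails the run):
1. the hook has been lifted up off its fork and taken clear of the prongs (z of hook in the frame of fork above 0.035 m and height (world z) of hook_foot above 0.06 m), for 0.2 s.
2. the hook's foot is down in the gap (x of hook_foot in the frame of gap between -0.03 and 0.03 m and y of hook_foot in the frame of gap between -0.13 and 0.13 m and height (world z) of hook_foot below 0.03 m), for 0.1 s.
3. every dropped piece has been brought out of the gap (not (y of piece_blue in the frame of gap between -0.12 and 0.12 m and x of piece_blue in the frame of gap between -0.035 and 0.035 m) and not (y of piece_red in the frame of gap between -0.12 and 0.12 m and x of piece_red in the frame of gap between -0.035 and 0.035 m) and not (y of piece_green in the frame of gap between -0.12 and 0.12 m and x of piece_green in the frame of gap between -0.035 and 0.035 m)), for 0.1 s.
At the end, for the whole second after the job is handed in: Every piece that dropped, and the stray red one, rests in the bowl of its colour (centre within 45 mm of the bowl's axis, between its bottom and its rim), the bowls stand upright, and the hook hangs upright and still by its handle across both prongs of its fork (horizontal distance between piece_blue and bowl_blue below 0.045 m and z of piece_blue in the frame of bowl_blue between 0.01 and 0.055 m and linear speed of each of piece_blue, piece_red, piece_green, piece_stray below 0.03 m/s and horizontal distance between each of piece_red, piece_stray and bowl_red below 0.045 m and z of piece_red in the frame of bowl_red between 0.01 and 0.055 m and horizontal distance between piece_green and bowl_green below 0.045 m and z of piece_green in the frame of bowl_green between 0.01 and 0.055 m and z of piece_stray in the frame of bowl_red between 0.01 and 0.055 m and angle between each of bowl_blue, bowl_red, bowl_green's own z axis and vertical below 0.1 rad and z of hook in the frame of fork between 0.006 and 0.02 m and x of hook in the frame of fork between -0.036 and 0.052 m and y of hook in the frame of fork between -0.022 and 0.022 m and angle between hook's own z axis and vertical below 0.2 rad and linear speed of hook below 0.05 m/s); the robot touches nothing.
It fails at once if the fingers touch the blue piece while it is down in the gap (contact force between the fingers and piece_blue above 0.3 N and height (world z) of piece_blue below 0.1 m and (y of piece_blue in the frame of gap between -0.1 and 0.1 m and x of piece_blue in the frame of gap between -0.03 and 0.03 m)).
It fails at once if the fingers touch the red piece while it is down in the gap (contact force between the fingers and piece_red above 0.3 N and height (world z) of piece_red below 0.1 m and (y of piece_red in the frame of gap between -0.1 and 0.1 m and x of piece_red in the frame of gap between -0.03 and 0.03 m)).
It fails at once if the fingers touch the green piece while it is down in the gap (contact force between the fingers and piece_green above 0.3 N and height (world z) of piece_green below 0.1 m and (y of piece_green in the frame of gap between -0.1 and 0.1 m and x of piece_green in the frame of gap between -0.03 and 0.03 m)).
It fails at once if a bowl is tipped (angle between any of bowl_blue, bowl_red, bowl_green's own z axis and vertical above 0.4 rad).
It fails at once if another thing on the desk is shoved more than 4 cm or knocked over (distance of any of glue_bottle, phone, tumbler0, tumbler1, glasses_case, magnifier from where it was at the start of the episode above 0.04 m or angle between any of glue_bottle, phone, tumbler0, tumbler1, glasses_case, magnifier's own z axis and vertical above 0.6 rad).
Of piece_blue, piece_red, piece_green only 2 to 3 are there at a start; the rules pass over those that are not, and their reading is None.
At some moment in a run one of piece_blue, piece_red, piece_green, piece_stray may be knocked a few centimetres aside while the robot is not near it.
It also fails if it takes over 210 s, if anything falls off the work surface, if the arm or the gripper's body presses on something with over 40 N, if the wrist force passes 120 N, or if a joint passes its speed limit or range.

## Working session

There is one attempt and no reset: what is moved stays moved. The work goes in short steps, Python scripts to look and compute and a shell command to move; the robot and the scene stay as the last step left them, time stands still between calls to the robot, and variables do not carry over. Pictures are saved under pics/ and viewed, at most 14 in all, crops included, and the job is handed in when it is done.

```bash
mkdir -p pics; ls
python3 - <<'E'
from workcell import status, imaging
import cv2,numpy as np
print(status.read_state())
for n in("top","side"):
    im=imaging.snapshot(n); cv2.imwrite(f"pics/{n}0.png",im)
    c=imaging.calibration(n); print(n,np.round(c["camera_matrix"],2).tolist(),np.round(c["extrinsics"],4).tolist())
E
```

```text
pics
{'clock': 0.0, 'qpos': array([ 1.1574816 ,  0.42673836,  0.07386975,  1.60660569, -0.03411631,
        1.11082196, -0.06709732]), 'joint_velocities': array([ 6.59661932e-04, -2.60012750e-04,  2.26420447e-04, -7.17563491e-04,
       -6.17446010e-04, -9.21380946e-05, -7.00363231e-04]), 'effort': array([-8.00745311e-04, -9.49820209e+01,  3.76086876e+00, -4.63509858e+01,
        1.92610634e-02,  1.02955554e-02, -5.39165819e-05]), 'position': array([ 0.17587309, -0.65125566,  0.23060751]), 'tool_rot': array([-3.11303645e+00, -4.12946212e-01,  4.11634013e-04]), 'contact_force': array([ 0.59148986,  0.04637414, -0.05460986]), 'wrist_torque': array([ 0.0110725 , -0.00743913,  0.005362  ]), 'gripper_force': 0.0, 'opening': 0.08531028275586668}
top [[509.74, 0.0, 314.77], [0.0, 509.74, 196.25], [0.0, 0.0, 1.0]] [[0.009, -0.9827, 0.1848, 0.2825], [-0.9998, -0.0059, 0.0177, 0.0292], [-0.0163, -0.1849, -0.9826, 1.5101], [0.0, 0.0, 0.0, 1.0]]
side [[393.77, 0.0, 312.7], [0.0, 393.77, 196.45], [0.0, 0.0, 1.0]] [[-0.7939, -0.4539, 0.4046, 0.1478], [-0.6079, 0.6066, -0.5123, 0.5764], [-0.0129, -0.6526, -0.7576, 0.9142], [0.0, 0.0, 0.0, 1.0]]
```

View pics/top0.png

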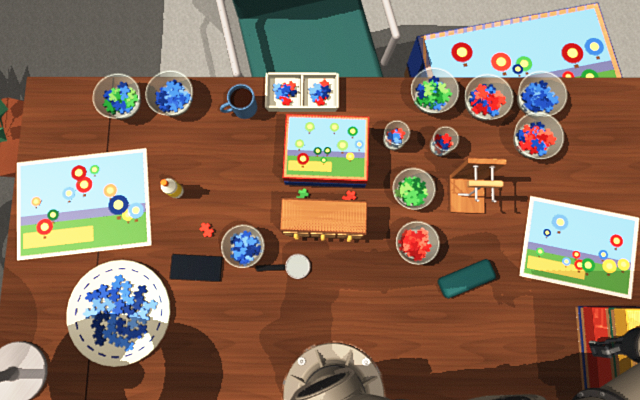

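View pics/side0.png

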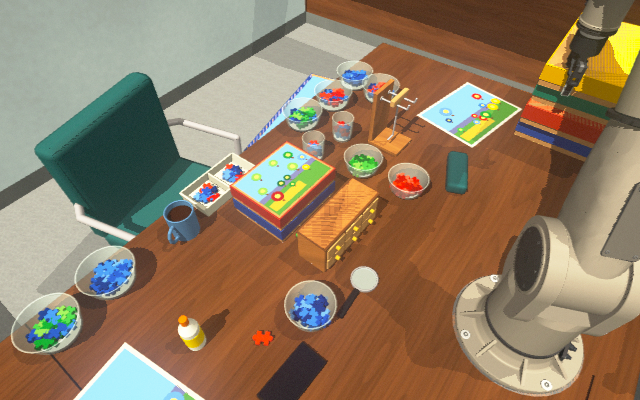

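The top view shows the gap at about (325,193), with a green piece at (303,194), a red one at (350,195) and no blue one visible. The stray is at (207,230). The bowls are blue (243,246), green (413,188) and red (417,243), and the hook handle is at about (486,183). I'll zoom in and measure next.

```bash
cat > h.py <<'E'
import numpy as np,cv2
from scipy.spatial.transform import Rotation as R
from workcell import status, imaging
def w(n,u,v,z):
    c=imaging.calibration(n);K=c["camera_matrix"];T=c["extrinsics"]
    d=T[:3,:3]@np.linalg.solve(K,[u,v,1]);o=T[:3,3];return o+d*(z-o[2])/d[2]
def pix(n,p):
    c=imaging.calibration(n);q=np.linalg.inv(c["extrinsics"])@np.r_[p,1];q=c["camera_matrix"]@q[:3];return q[:2]/q[2]
def fit(im,col,box):
    x0,y0,x1,y1=box;h=cv2.cvtColor(im[y0:y1,x0:x1],cv2.COLOR_BGR2HSV)
    hue=h[...,0].astype(int);s=(h[...,1]>150)&(h[...,2]>100)
    m={'r':((hue<7)|(hue>172))&s&(h[...,2]>150),'g':(hue>45)&(hue<80)&s,'b':(hue>95)&(hue<125)&s}[col]
    v,u=np.nonzero(m);return u+x0,v+y0
def delta(target,yaw=None):
    "tool-frame dp, dr to reach TCP target; yaw: world angle of the tool y line"
    s=status.read_state();r=R.from_rotvec(s['tool_rot']);print('at',np.round(s['position'],4),'tool_y',np.round(r.as_matrix()[:,1],3),'tool_z',np.round(r.as_matrix()[:,2],3),'t',s['clock'])
    if target is not None:print('dp',np.round(r.inv().apply(np.array(target)-s['position']),4))
    if yaw is not None:
        for a in (yaw,yaw+np.pi):
            y=np.array([np.cos(a),np.sin(a),0]);z=np.array([0,0,-1.]);g=R.from_matrix(np.c_[np.cross(y,z),y,z])
            print('dr',np.round((r.inv()*g).as_rotvec(),4),'q7',round(s['qpos'][6],3))
E
python3 - <<'E'
from h import *
im=cv2.imread('pics/top0.png')
a=cv2.resize(im[110:260,270:380],None,fx=4,fy=4,interpolation=cv2.INTER_CUBIC)
b=cv2.resize(im[140:230,440:520],None,fx=4.5,fy=4.5,interpolation=cv2.INTER_CUBIC)
o=np.zeros((600,800,3),np.uint8);o[:600,:440]=a;o[:405,440:800]=b;cv2.imwrite('pics/c1.png',o)
for n,c,bx in(('green','g',(290,180,320,205)),('red','r',(335,180,362,205)),('stray','r',(190,215,225,245))):
    u,v=fit(im,c,bx);print(n,len(u),u.mean(),v.mean(),v.min(),v.max(),w('top',u.mean(),v.mean(),.01).round(4))
E
```

```text
green 5 306.4 193.8 190 197 [0.572  0.0813 0.01  ]
red 114 349.7280701754386 193.01754385964912 180 199 [ 0.5751 -0.0485  0.01  ]
stray 138 205.97101449275362 229.3985507246377 222 236 [0.4626 0.3784 0.01  ]
```

View pics/c1.png

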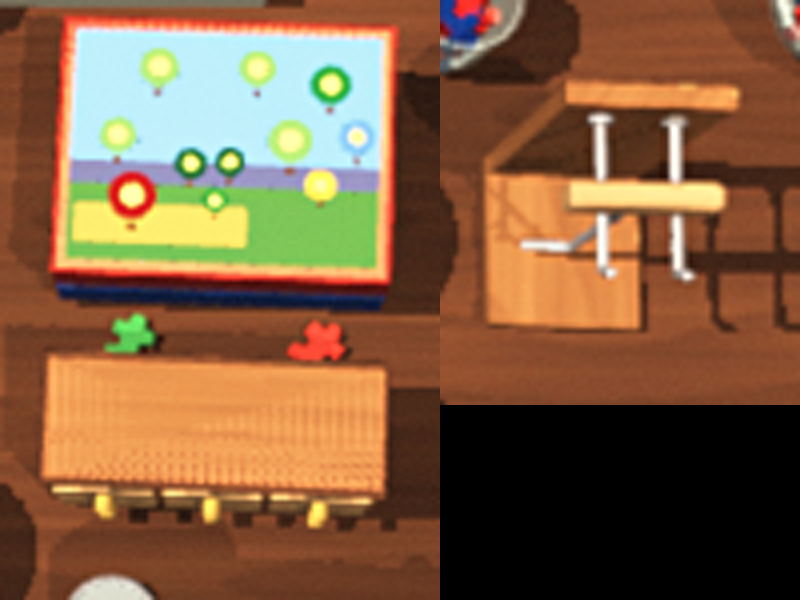

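The crop shows the drawer unit's top corners, the box edge, and green and red pieces at crop (132,335) and (320,342). The hook handle runs from (568,194) to (725,196), and its foot points to +y. The prong tips are at (607,272) and (685,274). There is no blue piece in the gap strip.

Run:
```python
from h import *
f=lambda s,x,y:(270+x/4,110+y/4) if s=='a' else (440+(x-440)/4.5,140+y/4.5)
for n,s,x,y,z in [('drawBL','a',47,357,.11),('drawBR','a',386,368,.11),('drawFL','a',43,478,.11),('drawFR','a',385,490,.11),('boxL','a',52,271,.11),('boxR','a',391,281,.11),('green','a',132,335,.01),('red','a',320,342,.01),
 ('hL','b',568,194,.202),('hR','b',725,196,.202),('footroot','b',572,246,.041),('foottip','b',521,244,.041),('tipL','b',607,272,.19),('tipR','b',685,274,.19),('rootL','b',600,120,.178),('rootR','b',676,122,.178),('boardL','b',567,84,.205),('boardR','b',740,88,.205),('base','b',488,322,.015),('baseR','b',638,327,.015)]:
    print(n,w('top',*f(s,x,y),z).round(4))
im=cv2.imread('pics/top0.png')
# bowl bed: centroid of coloured bed at z=.025
for n,c,bx in(('blue','b',(222,225,265,268)),('green','g',(392,168,435,208)),('red','r',(396,223,440,265))):
    u,v=fit(im,c,bx);print(n,len(u),w('top',(u.min()+u.max())/2,(v.min()+v.max())/2,.027).round(4),'extent m',(u.max()-u.min())/509*1.5,(v.max()-v.min())/509*1.5)
```

```text
drawBL [0.5368 0.1466 0.11  ]
drawBR [ 0.5304 -0.0898  0.11  ]
drawFL [0.4518 0.1476 0.11  ]
drawFR [ 0.4451 -0.0883  0.11  ]
boxL [0.5984 0.1444 0.11  ]
boxR [ 0.5924 -0.094   0.11  ]
green [0.5721 0.0915 0.01  ]
red [ 0.5676 -0.0492  0.01  ]
hL [ 0.5659 -0.3483  0.202 ]
hR [ 0.5652 -0.4388  0.202 ]
footroot [ 0.5662 -0.3957  0.041 ]
foottip [ 0.5674 -0.3629  0.041 ]
tipL [ 0.5222 -0.3722  0.19  ]
tipR [ 0.5213 -0.4172  0.19  ]
rootL [ 0.6162 -0.3763  0.178 ]
rootR [ 0.6152 -0.4211  0.178 ]
boardL [ 0.6309 -0.3499  0.205 ]
boardR [ 0.629  -0.4502  0.205 ]
base [ 0.5201 -0.346   0.015 ]
baseR [ 0.5174 -0.4438  0.015 ]
blue 465 [0.4098 0.2563 0.027 ] extent m 0.08546168958742632 0.0943025540275049
green 255 [ 0.5775 -0.236   0.027 ] extent m 0.0736738703339882 0.07956777996070727
red 623 [ 0.4208 -0.2347  0.027 ] extent m 0.09724950884086445 0.09135559921414538
```

Run:
```python
from h import *
delta([.5655,-.3935,.26],-0.01)
```

```text
at [ 0.1759 -0.6513  0.2307] tool_y [ 0.261 -0.965 -0.001] tool_z [-0.     0.001 -1.   ] t 0.1
dp [ 0.4434 -0.1474 -0.0292]
dr [-1.0000e-03 -7.0000e-04 -1.2971e+00] q7 -0.067
dr [-7.0000e-04  1.1000e-03  1.8445e+00] q7 -0.067
```

```bash
python3 -m creep '[{"dp":[0.05,-0.017,-0.05],"dr":[0,0,-0.15],"jaw":0},{"dp":[0.1,-0.033,-0.05],"dr":[0,0,-0.32],"jaw":0},{"dp":[0.155,-0.052,-0.05],"dr":[0,0,-0.5],"jaw":0},{"dp":[0.21,-0.07,-0.05],"dr":[0,0,-0.66],"jaw":0},{"dp":[0.265,-0.088,-0.05],"dr":[0,0,-0.82],"jaw":0},{"dp":[0.32,-0.106,-0.05],"dr":[0,0,-1.0],"jaw":0},{"dp":[0.37,-0.123,-0.05],"dr":[0,0,-1.15],"jaw":0},{"dp":[0.42,-0.14,-0.05],"dr":[0,0,-1.297],"jaw":0},{"dp":[0.443,-0.147,-0.05],"dr":[0,0,-1.297],"jaw":0},{"dp":[0.443,-0.147,-0.05],"dr":[0,0,-1.297],"jaw":0},{"dp":[0.443,-0.147,-0.05],"dr":[0,0,-1.297],"jaw":0}]'
python3 - <<'E'
from h import *
delta([.5655,-.3935,.174],-0.01); s=status.read_state();print(s['qpos'],s['opening'])
a=imaging.snapshot('side');b=imaging.snapshot('top')
o=np.zeros((600,800,3),np.uint8);o[:600,:400]=cv2.resize(a[40:220,340:460],(400,600));o[:540,400:]=cv2.resize(b[120:255,430:530],(400,540));cv2.imwrite('pics/c2.png',o)
E
```

```text
clock: 1.48
position: [0.5643, -0.3953, 0.2811]
tool_rot: [-2.235, -2.207, 0.001]
contact_force: [-0.1, -0.7, 0.2]
opening: 0.0424
gripper_force: 0.0
at [ 0.5643 -0.3953  0.2811] tool_y [ 1.    -0.012 -0.001] tool_z [-0.001 -0.    -1.   ] t 1.475
dp [0.0019 0.0013 0.1071]
dr [-0.0009  0.0003 -0.0024] q7 0.399
dr [5.0000e-04 1.4000e-03 3.1392e+00] q7 0.399
[ 0.73629893  0.43204395 -0.30736395  1.49478044  0.13525336  1.23626342
  0.39852024] 0.04235367059194085
```

View pics/c2.png

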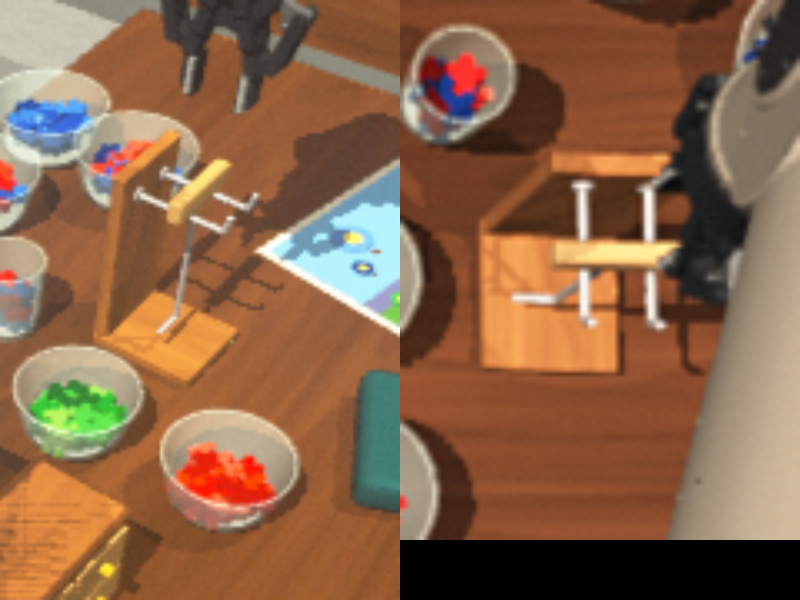

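The side crop shows the open fingers' tips at about (190,90) and (240,105), above and behind the handle. I'll check this against the projection.

Run:
```python
from h import *
for n in('side','top'):
  print(n,'tcp',pix(n,[.5643,-.3953,.2811]),'handle',pix(n,[.5655,-.3935,.19]), 'handle ends',pix(n,[.5655,-.3485,.19]),pix(n,[.5655,-.4385,.19]),'fingers',pix(n,[.5883,-.3953,.288]),pix(n,[.5403,-.3953,.288]),'rod bottom',pix(n,[.5655,-.3935,.041]))
```

```text
side tcp [404.85468892  70.90561118] handle [399.36788493  97.45044346] handle ends [392.00320289 104.55729488] [406.45818279  90.60837029] fingers [397.94303819  66.12417736] [412.67497743  71.47267196] rod bottom [392.56723721 134.71879683]
top tcp [496.71543672 177.06581545] handle [484.42879774 184.29616376] handle ends [467.24914926 184.20275995] [501.62882076 184.38967834] fingers [497.09949989 166.89075544] [498.22435011 186.05577537] rod bottom [468.57114395 194.9085519 ]
```

Both views agree with the handle pose to about 1–2 mm, so I'll descend and close.

```bash
python3 -m creep '[{"dp":[0.002,0.001,0.05],"dr":[0,0,0],"jaw":0},{"dp":[0.002,0.001,0.09],"dr":[0,0,0],"jaw":0},{"dp":[0.002,0.001,0.108],"dr":[0,0,0],"jaw":0},{"dp":[0.002,0.001,0.108],"dr":[0,0,0],"jaw":0},{"dp":[0.002,0.001,0.108],"dr":[0,0,0],"jaw":1},{"dp":[0.002,0.001,0.108],"dr":[0,0,0],"jaw":1},{"dp":[0.002,0.001,0.108],"dr":[0,0,0],"jaw":1},{"dp":[0.002,0.001,0.108],"dr":[0,0,0],"jaw":1}]'
```

```text
clock: 2.58
position: [0.5671, -0.3928, 0.1752]
tool_rot: [2.231, 2.208, 0.001]
contact_force: [-1.4, 0.2, 7.3]
opening: 0.0148
gripper_force: 58.9
```

```bash
python3 -m creep '[{"dp":[0,0,-0.03],"dr":[0,0,0],"jaw":1},{"dp":[0,0,-0.08],"dr":[0,0,0],"jaw":1},{"dp":[0,0,-0.13],"dr":[0,0,0],"jaw":1},{"dp":[0,0,-0.14],"dr":[0,0,0],"jaw":1},{"dp":[0,0,-0.14],"dr":[0,0,0],"jaw":1},{"dp":[0,0,-0.14],"dr":[0,0,0],"jaw":1}]'
python3 - <<'E'
from h import *
delta([.550,.02,.305],np.pi/2-.027)
a=imaging.snapshot('side');cv2.imwrite('pics/s3.png',cv2.resize(a[0:200,300:500],(600,600)))
E
```

```text
clock: 3.32
position: [0.5657, -0.3915, 0.3116]
tool_rot: [-2.23, -2.208, 0.001]
contact_force: [0.3, 1.8, -24.0]
opening: 0.0146
gripper_force: 67.9
at [ 0.5657 -0.3915  0.3116] tool_y [ 1.    -0.01  -0.003] tool_z [-0.003  0.002 -1.   ] t 3.325
dp [ 0.4113 -0.0196  0.0075]
dr [-5.0000e-04 -3.5000e-03 -1.5535e+00] q7 0.402
dr [-3.5000e-03  5.0000e-04  1.5881e+00] q7 0.402
```

View pics/s3.png

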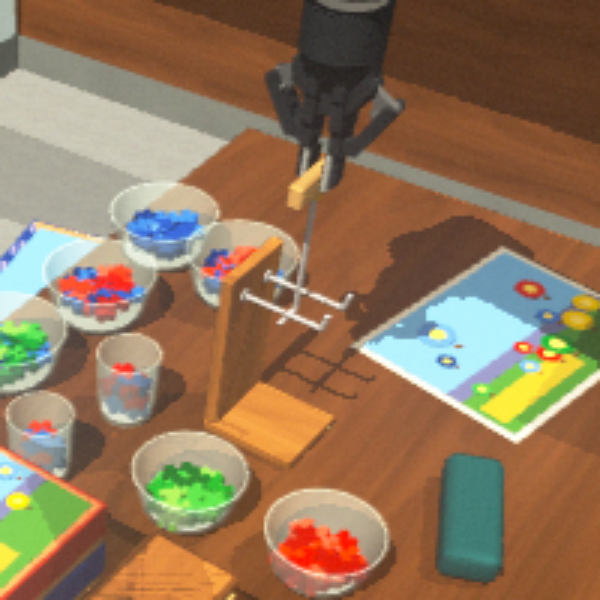

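The side view shows the foot reaching under the left prong at crop (285,320), which explains the 24 N. A straight lift is wrong, so I'll lower the hook and take it out past the tips.

```bash
python3 -m creep '[{"dp":[0,0,0.03],"dr":[0,0,0],"jaw":1},{"dp":[0,0,0.07],"dr":[0,0,0],"jaw":1},{"dp":[0,0,0.09],"dr":[0,0,0],"jaw":1},{"dp":[0,0,0.09],"dr":[0,0,0],"jaw":1},{"dp":[0,0,0.09],"dr":[0,0,0],"jaw":1}]'
python3 - <<'E'
from h import *
delta(None)
a=imaging.snapshot('side');cv2.imwrite('pics/s4.png',cv2.resize(a[20:180,340:500],(600,600)))
E
```

```text
clock: 4.0
position: [0.5672, -0.3927, 0.2253]
tool_rot: [2.231, 2.208, 0.001]
contact_force: [0.3, 0.2, -1.3]
opening: 0.0146
gripper_force: 71.0
at [ 0.5672 -0.3927  0.2253] tool_y [ 1.    -0.01   0.002] tool_z [ 0.002 -0.001 -1.   ] t 4.0
```

View pics/s4.png

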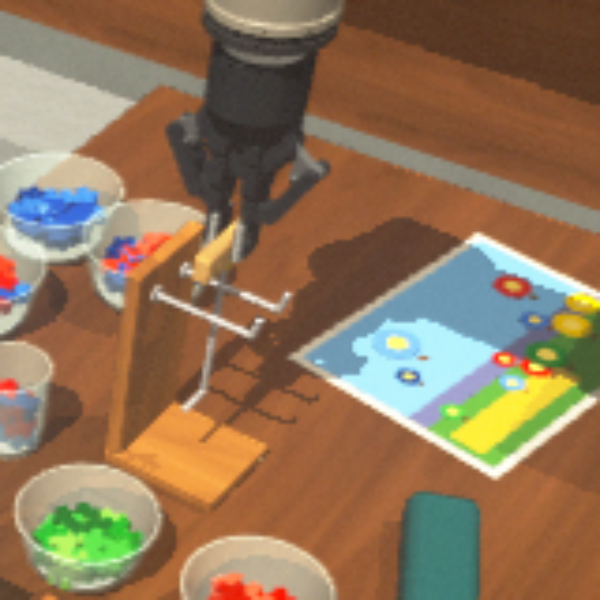

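```bash
python3 - <<'E'
from h import *
for zz in(.24,.235,.23):print(zz,'handle',pix('side',[.567,-.393,zz]),'corner',pix('side',[.567,-.393,zz-.149]),'foottip',pix('side',[.567,-.36,zz-.149]))
E
python3 -m creep '[{"dp":[0,-0.03,0],"dr":[0,0,0],"jaw":1},{"dp":[0,-0.06,0],"dr":[0,0,0],"jaw":1},{"dp":[0,-0.09,0],"dr":[0,0,0],"jaw":1},{"dp":[0,-0.095,0],"dr":[0,0,0],"jaw":1},{"dp":[0,-0.095,-0.05],"dr":[0,0,0],"jaw":1},{"dp":[0,-0.095,-0.09],"dr":[0,0,0],"jaw":1},{"dp":[0,-0.095,-0.1],"dr":[0,0,0],"jaw":1},{"dp":[0,-0.095,-0.1],"dr":[0,0,0],"jaw":1}]'
python3 - <<'E'
from h import *
delta([.550,.02,.315],np.pi/2-.027)
a=imaging.snapshot('side');cv2.imwrite('pics/s5.png',cv2.resize(a[20:180,340:500],(600,600)))
E
```

```text
0.24 handle [401.415664    83.24924732] corner [394.23793799 122.84475142] foottip [389.11482209 128.06002781]
0.235 handle [401.15254681  84.70071786] corner [394.01879732 124.05362803] foottip [388.90797946 129.26943863]
0.23 handle [400.89111241  86.14290537] corner [393.80093626 125.2554458 ] foottip [388.70236057 130.47169425]
clock: 5.05
position: [0.472, -0.3913, 0.324]
tool_rot: [2.231, 2.21, 0.0]
contact_force: [0.3, 0.5, -2.4]
opening: 0.0146
gripper_force: 71.1
at [ 0.472  -0.3913  0.324 ] tool_y [ 1.    -0.01   0.001] tool_z [ 0.001 -0.001 -1.   ] t 5.05
dp [0.412  0.074  0.0087]
dr [ 4.0000e-04  1.8000e-03 -1.5535e+00] q7 0.5
dr [ 1.8000e-03 -4.0000e-04  1.5881e+00] q7 0.5
```

View pics/s5.png

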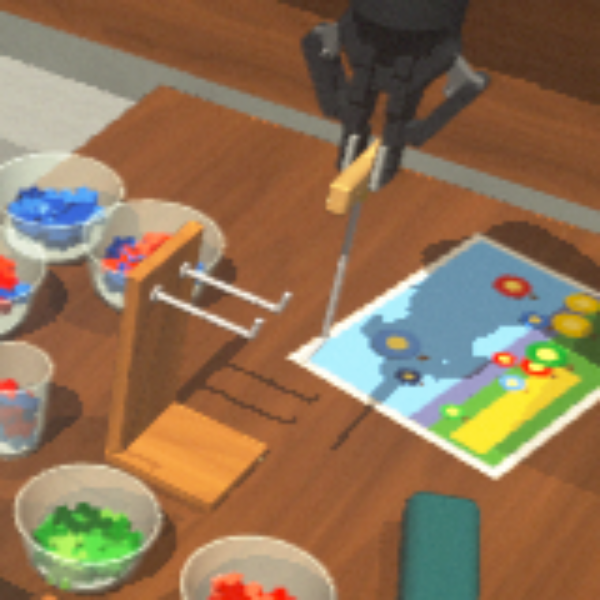

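The hook is now free of the fork, with the rod's bottom at crop (325,335). I'll swing it over to the gap.

```bash
python3 - <<'E'
from h import *
for d in(.015,.01,.005,.0):print(d,pix('side',[.472,-.391,.324+d-.149]),pix('side',[.472,-.391,.324+d]))
E
python3 -m creep '[{"dp":[0.04,0.007,0],"dr":[0,0,0.14],"jaw":1},{"dp":[0.085,0.015,0],"dr":[0,0,0.3],"jaw":1},{"dp":[0.13,0.024,0],"dr":[0,0,0.46],"jaw":1},{"dp":[0.175,0.032,0],"dr":[0,0,0.62],"jaw":1},{"dp":[0.22,0.04,0],"dr":[0,0,0.78],"jaw":1},{"dp":[0.265,0.048,0],"dr":[0,0,0.94],"jaw":1},{"dp":[0.31,0.056,0],"dr":[0,0,1.1],"jaw":1},{"dp":[0.35,0.064,0],"dr":[0,0,1.26],"jaw":1},{"dp":[0.39,0.07,0],"dr":[0,0,1.42],"jaw":1},{"dp":[0.412,0.074,0],"dr":[0,0,1.588],"jaw":1},{"dp":[0.412,0.074,0],"dr":[0,0,1.588],"jaw":1},{"dp":[0.412,0.074,0],"dr":[0,0,1.588],"jaw":1}]'
python3 - <<'E'
from h import *
delta([.550,.02,.315],np.pi/2-.027)
a=imaging.snapshot('side');b=imaging.snapshot('top')
o=np.zeros((600,800,3),np.uint8);o[:600,:400]=cv2.resize(a[100:280,240:360],(400,600));o[:480,400:]=cv2.resize(b[100:220,270:370],(400,480));cv2.imwrite('pics/c6.png',o)
E
```

```text
0.015 [426.61141483 108.88369432] [438.00174616  63.53940107]
0.01 [426.26700673 110.25476437] [437.58041467  65.21669894]
0.005 [425.92480427 111.61705385] [437.1620661  66.882122 ]
0.0 [425.58478634 112.97064687] [436.74666887  68.53579591]
clock: 6.6
position: [0.5492, 0.0192, 0.3224]
tool_rot: [3.141, -0.039, -0.002]
contact_force: [-0.3, 0.2, -1.3]
opening: 0.0144
gripper_force: 71.1
at [0.5492 0.0192 0.3224] tool_y [-0.025 -1.     0.   ] tool_z [-0.001 -0.    -1.   ] t 6.6
dp [ 0.0008 -0.0008  0.0074]
dr [-2.3000e-03  4.0000e-04 -3.1395e+00] q7 -1.82
dr [0.0003 0.0015 0.0021] q7 -1.82
```

View pics/c6.png

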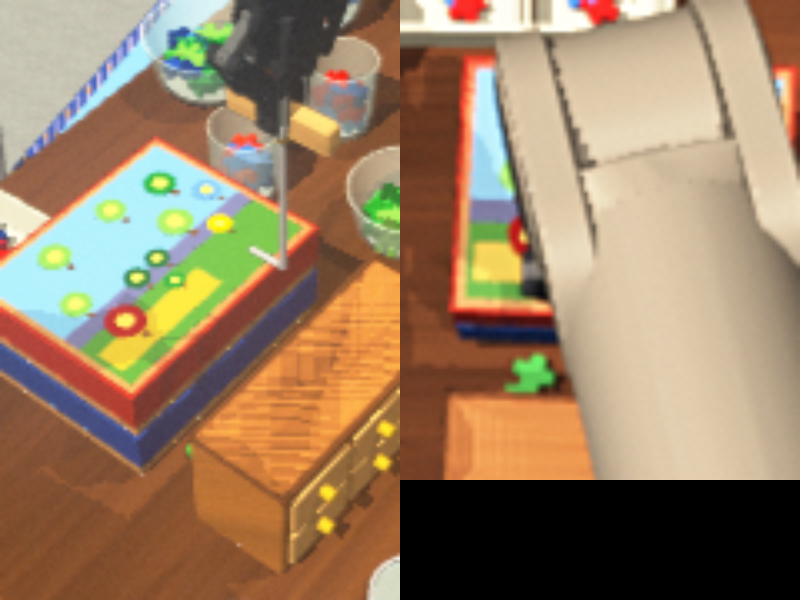

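The hook hangs straight with its foot toward the boxes, the rod's bottom at side crop (281,267). I'll work out where it sits relative to the TCP.

Run:
```python
from h import *
from scipy.optimize import fsolve
f=lambda u,v,y:fsolve(lambda p:pix('side',[p[0],y,p[1]])-[u,v],[.55,.17])
c=f(324.3,180.1,.0192);t=f(315,174.2,.018)
print(c,t,'d',c[1]+.149-.3224)
```

```text
[0.54908789 0.1810071 ] [0.57973821 0.18262582] d 0.007607096636515709
```

```bash
python3 -m creep '[{"dp":[0.001,0,0.04],"dr":[0,0,0],"jaw":1},{"dp":[0.001,0,0.08],"dr":[0,0,0],"jaw":1},{"dp":[0.001,0,0.12],"dr":[0,0,0],"jaw":1},{"dp":[0.001,0,0.15],"dr":[0,0,0],"jaw":1},{"dp":[0.001,0,0.165],"dr":[0,0,0],"jaw":1},{"dp":[0.001,0,0.17],"dr":[0,0,0],"jaw":1},{"dp":[0.001,0,0.17],"dr":[0,0,0],"jaw":1}]'
python3 -m creep '[{"dp":[0,0,0.001],"dr":[0,0,0],"jaw":1},{"dp":[0,0,0.003],"dr":[0,0,0],"jaw":1},{"dp":[0,0,0.003],"dr":[0,0,0],"jaw":1}]'
```

```text
clock: 7.58
position: [0.5509, 0.0198, 0.154]
tool_rot: [-3.141, 0.043, -0.001]
contact_force: [-0.2, 0.1, -0.8]
opening: 0.0146
gripper_force: 71.1
clock: 7.95
position: [0.5505, 0.0199, 0.1505]
tool_rot: [3.141, -0.043, 0.0]
contact_force: [-0.1, 0.3, -0.8]
opening: 0.0145
gripper_force: 71.1
```

```bash
python3 -m creep '[{"dp":[0,0,0.001],"dr":[0,0,0],"jaw":1},{"dp":[0,0,0.0025],"dr":[0,0,0],"jaw":1},{"dp":[0,0,0.0025],"dr":[0,0,0],"jaw":1}]'
python3 -m creep '[{"dp":[0,0,0.001],"dr":[0,0,0],"jaw":1},{"dp":[0,0,0.002],"dr":[0,0,0],"jaw":1},{"dp":[0,0,0.002],"dr":[0,0,0],"jaw":1}]'
```

```text
clock: 8.32
position: [0.5504, 0.0199, 0.1477]
tool_rot: [-3.141, 0.043, 0.0]
contact_force: [-0.6, -0.9, -1.4]
opening: 0.0143
gripper_force: 71.1
clock: 8.7
position: [0.5505, 0.0199, 0.1458]
tool_rot: [-3.141, 0.043, 0.0]
contact_force: [-0.8, 0.1, -1.3]
opening: 0.0142
gripper_force: 71.1
```

```bash
python3 -m creep '[{"dp":[0,-0.015,0],"dr":[0,0,0],"jaw":1},{"dp":[0,-0.03,0],"dr":[0,0,0],"jaw":1},{"dp":[0,-0.05,0],"dr":[0,0,0],"jaw":1},{"dp":[0,-0.07,0],"dr":[0,0,0],"jaw":1},{"dp":[0,-0.09,0],"dr":[0,0,0],"jaw":1},{"dp":[0,-0.11,0],"dr":[0,0,0],"jaw":1},{"dp":[0,-0.13,0],"dr":[0,0,0],"jaw":1},{"dp":[0,-0.14,0],"dr":[0,0,0],"jaw":1},{"dp":[0,-0.14,0],"dr":[0,0,0],"jaw":1}]';python3 - <<'E'
from h import *
delta(None)
a=imaging.snapshot('side');b=imaging.snapshot('top')
o=np.zeros((600,800,3),np.uint8);o[:600,:400]=cv2.resize(a[160:340,200:320],(400,600));o[:480,400:]=cv2.resize(b[150:270,240:340],(400,480));cv2.imwrite('pics/c7.png',o)
E
```

```text
clock: 9.82
position: [0.5542, 0.1607, 0.1458]
tool_rot: [-3.141, 0.041, 0.0]
contact_force: [-0.4, -0.1, -0.9]
opening: 0.015
gripper_force: 71.1
at [0.5542 0.1607 0.1458] tool_y [-0.026 -1.    -0.   ] tool_z [-0.  0. -1.] t 9.825
```

View pics/c7.png

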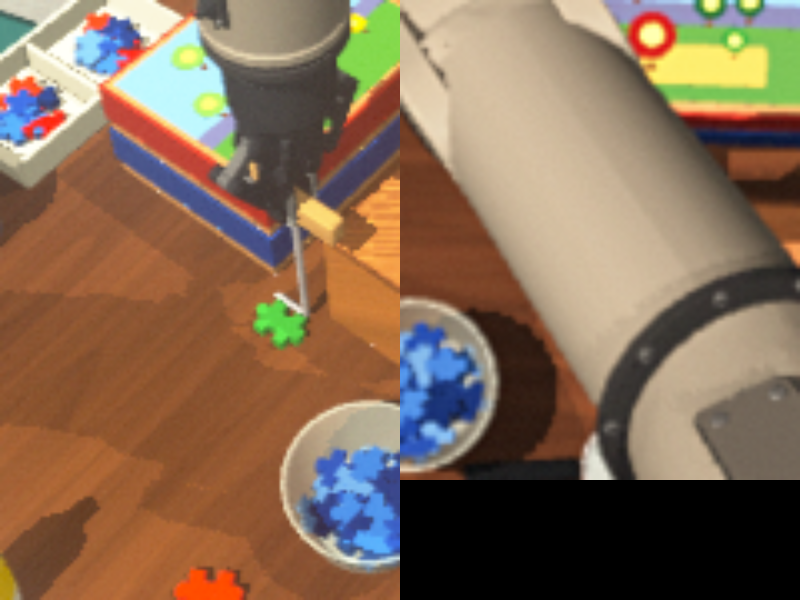

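Green came out neatly ahead of the foot (side crop (280,322)). I'll push it a bit farther, then lift the hook and go behind red.

```bash
python3 -m creep '[{"dp":[0,-0.02,0],"dr":[0,0,0],"jaw":1},{"dp":[0,-0.04,0],"dr":[0,0,0],"jaw":1},{"dp":[0,-0.06,0],"dr":[0,0,0],"jaw":1},{"dp":[0,-0.08,0],"dr":[0,0,0],"jaw":1},{"dp":[0,-0.1,0],"dr":[0,0,0],"jaw":1},{"dp":[0,-0.11,0],"dr":[0,0,0],"jaw":1},{"dp":[0,-0.1,0],"dr":[0,0,0],"jaw":1},{"dp":[0,-0.1,-0.05],"dr":[0,0,0],"jaw":1},{"dp":[0,-0.1,-0.11],"dr":[0,0,0],"jaw":1},{"dp":[0,-0.1,-0.16],"dr":[0,0,0],"jaw":1},{"dp":[0,-0.1,-0.16],"dr":[0,0,0],"jaw":1}]'
python3 - <<'E'
from h import *
delta([.5475,-.088,.31],np.pi/2-.027)
E
```

```text
clock: 11.3
position: [0.5586, 0.2594, 0.31]
tool_rot: [-3.139, 0.045, -0.009]
contact_force: [-0.6, -0.9, -1.2]
opening: 0.0145
gripper_force: 71.1
at [0.5586 0.2594 0.31  ] tool_y [-0.029 -1.    -0.002] tool_z [ 0.006  0.002 -1.   ] t 11.3
dp [-0.001   0.3476 -0.0008]
dr [-0.0093  0.0036  3.1397] q7 -2.269
dr [-0.0023 -0.0059 -0.0018] q7 -2.269
```

```bash
python3 -m creep '[{"dp":[0,0.05,0],"dr":[0,0,0],"jaw":1},{"dp":[0,0.1,0],"dr":[0,0,0],"jaw":1},{"dp":[0,0.16,0],"dr":[0,0,0],"jaw":1},{"dp":[0,0.22,0],"dr":[0,0,0],"jaw":1},{"dp":[0,0.28,0],"dr":[0,0,0],"jaw":1},{"dp":[0,0.33,0],"dr":[0,0,0],"jaw":1},{"dp":[0,0.348,0],"dr":[0,0,0],"jaw":1},{"dp":[0,0.348,0],"dr":[0,0,0],"jaw":1},{"dp":[0,0.348,0],"dr":[0,0,0],"jaw":1}]'
python3 - <<'E'
from h import *
delta([.5475,-.088,.31],np.pi/2-.027)
a=imaging.snapshot('side');b=imaging.snapshot('top')
o=np.zeros((600,800,3),np.uint8);o[:600,:400]=cv2.resize(a[60:240,260:380],(400,600));o[:400,400:]=cv2.resize(b[130:230,270:370],(400,400));o[400:,400:]=cv2.resize(b[150:250,190:390],(400,200));cv2.imwrite('pics/c8.png',o)
E
```

```text
clock: 12.42
position: [0.5474, -0.0869, 0.3054]
tool_rot: [-3.141, 0.041, 0.001]
contact_force: [-0.0, 0.2, -0.7]
opening: 0.0144
gripper_force: 71.0
at [ 0.5474 -0.0869  0.3054] tool_y [-0.026 -1.    -0.001] tool_z [-0.001  0.001 -1.   ] t 12.425
dp [ 0.0001  0.0011 -0.0046]
dr [-9.0000e-04 -8.0000e-04 -3.1406e+00] q7 -1.612
dr [-0.0005  0.0006  0.0009] q7 -1.612
```

View pics/c8.png

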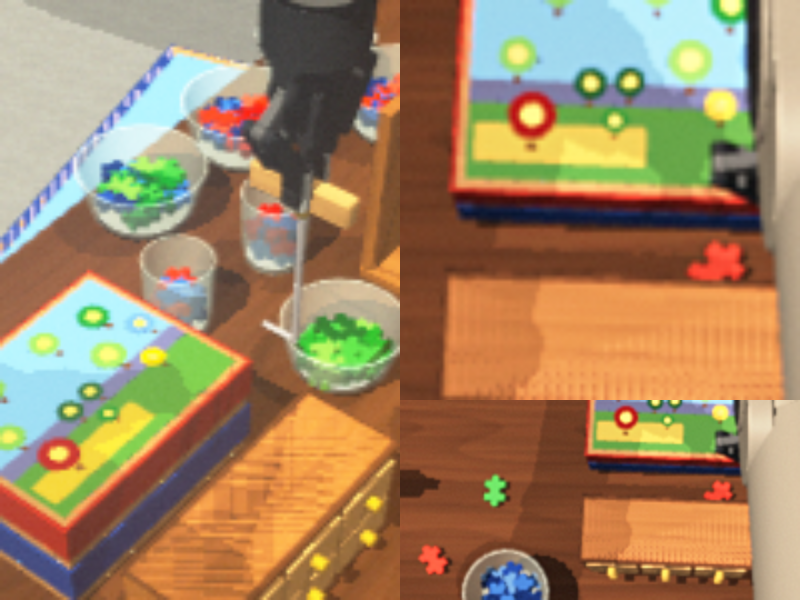

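Red is still in place (u 342–357) and the gap is otherwise empty. Green lies in the open. I'll descend behind red and drag it out.

```bash
python3 -m creep '[{"dp":[0,0.002,0.05],"dr":[0,0,0],"jaw":1},{"dp":[0,0.002,0.1],"dr":[0,0,0],"jaw":1},{"dp":[0,0.002,0.14],"dr":[0,0,0],"jaw":1},{"dp":[0,0.002,0.155],"dr":[0,0,0],"jaw":1},{"dp":[0,0.002,0.16],"dr":[0,0,0],"jaw":1},{"dp":[0,0.002,0.16],"dr":[0,0,0],"jaw":1}]'
python3 -m creep '[{"dp":[0,-0.015,0],"dr":[0,0,0],"jaw":1},{"dp":[0,-0.03,0],"dr":[0,0,0],"jaw":1},{"dp":[0,-0.05,0],"dr":[0,0,0],"jaw":1},{"dp":[0,-0.07,0],"dr":[0,0,0],"jaw":1},{"dp":[0,-0.09,0],"dr":[0,0,0],"jaw":1},{"dp":[0,-0.11,0],"dr":[0,0,0],"jaw":1},{"dp":[0,-0.13,0],"dr":[0,0,0],"jaw":1},{"dp":[0,-0.15,0],"dr":[0,0,0],"jaw":1},{"dp":[0,-0.17,0],"dr":[0,0,0],"jaw":1},{"dp":[0,-0.19,0],"dr":[0,0,0],"jaw":1},{"dp":[0,-0.21,0],"dr":[0,0,0],"jaw":1},{"dp":[0,-0.21,0],"dr":[0,0,0],"jaw":1}]'
python3 -m creep '[{"dp":[0,-0.02,0],"dr":[0,0,0],"jaw":1},{"dp":[0,-0.04,0],"dr":[0,0,0],"jaw":1},{"dp":[0,-0.055,0],"dr":[0,0,0],"jaw":1},{"dp":[0,-0.055,0],"dr":[0,0,0],"jaw":1}]'
python3 - <<'E'
from h import *
delta(None)
a=imaging.snapshot('side');b=imaging.snapshot('top')
o=np.zeros((600,800,3),np.uint8);o[:600,:400]=cv2.resize(a[160:340,200:320],(400,600));o[:400,400:]=cv2.resize(b[150:250,190:290],(400,400));cv2.imwrite('pics/c9.png',o)
E
```

```text
clock: 13.28
position: [0.5482, -0.0898, 0.1469]
tool_rot: [3.141, -0.042, 0.002]
contact_force: [-0.5, -0.3, -1.3]
opening: 0.0143
gripper_force: 71.1
clock: 14.78
position: [0.553, 0.1225, 0.1461]
tool_rot: [-3.14, 0.038, -0.001]
contact_force: [-0.1, -0.8, -1.3]
opening: 0.0143
gripper_force: 71.1
clock: 15.28
position: [0.5545, 0.1765, 0.1458]
tool_rot: [-3.141, 0.04, 0.0]
contact_force: [0.0, -0.3, -0.8]
opening: 0.0141
gripper_force: 71.1
at [0.5545 0.1765 0.1458] tool_y [-0.025 -1.    -0.001] tool_z [-0.     0.001 -1.   ] t 15.275
```

View pics/c9.png

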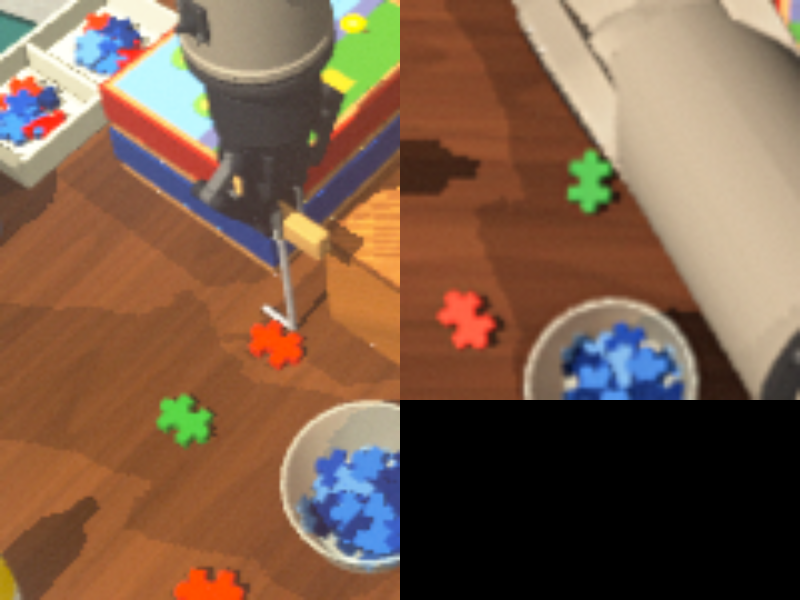

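Red is out too, at side crop (277,343). I'll push it slightly farther, lift, and carry the hook back to the fork.

```bash
python3 -m creep '[{"dp":[0,-0.018,0],"dr":[0,0,0],"jaw":1},{"dp":[0,-0.018,0],"dr":[0,0,0],"jaw":1},{"dp":[0,-0.008,0],"dr":[0,0,0],"jaw":1},{"dp":[0,-0.008,-0.05],"dr":[0,0,0],"jaw":1},{"dp":[0,-0.008,-0.11],"dr":[0,0,0],"jaw":1},{"dp":[0,-0.008,-0.17],"dr":[0,0,0],"jaw":1},{"dp":[0,-0.008,-0.178],"dr":[0,0,0],"jaw":1},{"dp":[0,-0.008,-0.178],"dr":[0,0,0],"jaw":1}]'
python3 - <<'E'
from h import *
delta([.465,-.3925,.324],-0.010)
E
```

```text
clock: 16.38
position: [0.555, 0.1818, 0.3238]
tool_rot: [3.141, -0.044, 0.001]
contact_force: [-0.6, 0.1, -2.1]
opening: 0.0142
gripper_force: 71.1
at [0.555  0.1818 0.3238] tool_y [-0.028 -1.     0.   ] tool_z [ 0.001 -0.    -1.   ] t 16.375
dp [-7.370e-02  5.767e-01 -1.000e-04]
dr [ 7.0000e-04 -3.0000e-04 -1.5891e+00] q7 -2.113
dr [-3.0000e-04 -7.0000e-04  1.5525e+00] q7 -2.113
```

```bash
python3 -m creep '[{"dp":[-0.006,0.045,0],"dr":[0,0,-0.13],"jaw":1},{"dp":[-0.012,0.095,0],"dr":[0,0,-0.28],"jaw":1},{"dp":[-0.018,0.145,0],"dr":[0,0,-0.43],"jaw":1},{"dp":[-0.025,0.2,0],"dr":[0,0,-0.58],"jaw":1},{"dp":[-0.032,0.255,0],"dr":[0,0,-0.73],"jaw":1},{"dp":[-0.039,0.31,0],"dr":[0,0,-0.88],"jaw":1},{"dp":[-0.046,0.365,0],"dr":[0,0,-1.03],"jaw":1},{"dp":[-0.053,0.42,0],"dr":[0,0,-1.18],"jaw":1},{"dp":[-0.06,0.475,0],"dr":[0,0,-1.33],"jaw":1},{"dp":[-0.068,0.53,0],"dr":[0,0,-1.48],"jaw":1},{"dp":[-0.074,0.577,0],"dr":[0,0,-1.589],"jaw":1},{"dp":[-0.074,0.577,0],"dr":[0,0,-1.589],"jaw":1}]'
python3 -m creep '[{"dp":[0,0,0],"dr":[0,0,0],"jaw":1},{"dp":[0,0,0],"dr":[0,0,0],"jaw":1}]'
python3 - <<'E'
from h import *
delta([.465,-.3925,.225],-0.010)
a=imaging.snapshot('side');cv2.imwrite('pics/s10.png',cv2.resize(a[20:180,340:500],(600,600)))
E
```

```text
clock: 17.88
position: [0.4623, -0.3957, 0.3209]
tool_rot: [-2.234, -2.204, 0.003]
contact_force: [0.6, 0.6, -1.1]
opening: 0.0142
gripper_force: 71.0
clock: 18.12
position: [0.4655, -0.3907, 0.3231]
tool_rot: [-2.229, -2.212, -0.0]
contact_force: [1.6, -0.5, -0.4]
opening: 0.0144
gripper_force: 71.0
at [ 0.4655 -0.3907  0.3231] tool_y [ 1.    -0.008 -0.001] tool_z [-0.001  0.001 -1.   ] t 18.125
dp [-0.0019 -0.0004  0.0981]
dr [-0.0007 -0.0009  0.002 ] q7 0.549
dr [ 1.4000e-03 -1.1000e-03 -3.1396e+00] q7 0.549
```

View pics/s10.png

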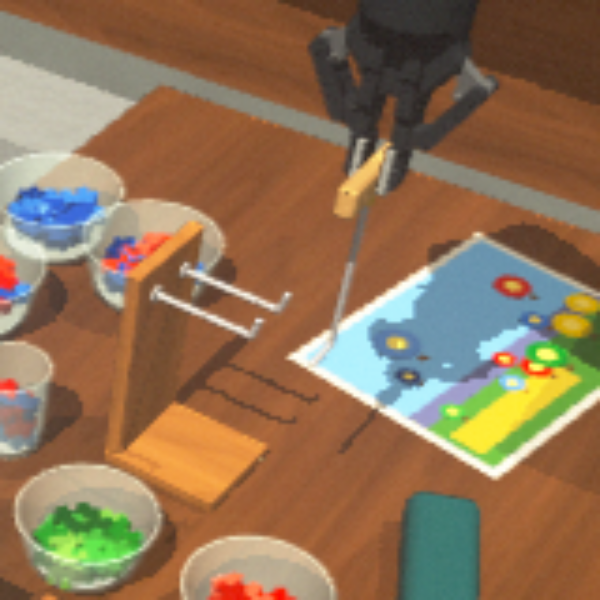

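The hook hangs straight in front of the fork. I'll reverse the exit path.

```bash
python3 -m creep '[{"dp":[-0.002,0,0.05],"dr":[0,0,0],"jaw":1},{"dp":[-0.002,0,0.09],"dr":[0,0,0],"jaw":1},{"dp":[-0.002,0,0.097],"dr":[0,0,0],"jaw":1},{"dp":[-0.002,0,0.097],"dr":[0,0,0],"jaw":1},{"dp":[-0.002,0.03,0.097],"dr":[0,0,0],"jaw":1},{"dp":[-0.002,0.06,0.097],"dr":[0,0,0],"jaw":1},{"dp":[-0.002,0.085,0.097],"dr":[0,0,0],"jaw":1},{"dp":[-0.002,0.1,0.097],"dr":[0,0,0],"jaw":1},{"dp":[-0.002,0.1,0.097],"dr":[0,0,0],"jaw":1},{"dp":[-0.002,0.1,0.12],"dr":[0,0,0],"jaw":1},{"dp":[-0.002,0.1,0.135],"dr":[0,0,0],"jaw":1},{"dp":[-0.002,0.1,0.135],"dr":[0,0,0],"jaw":1}]'
python3 -m creep '[{"dp":[0,0,0.003],"dr":[0,0,0],"jaw":1},{"dp":[0,0,0.005],"dr":[0,0,0],"jaw":1},{"dp":[0,0,0.006],"dr":[0,0,0],"jaw":1},{"dp":[0,0,0.006],"dr":[0,0,0],"jaw":1}]'
```

```text
clock: 19.68
position: [0.5642, -0.3948, 0.188]
tool_rot: [-2.231, -2.21, 0.001]
contact_force: [0.5, -1.0, 0.2]
opening: 0.0143
gripper_force: 71.0
clock: 20.18
position: [0.5652, -0.3948, 0.1829]
tool_rot: [2.231, 2.211, 0.0]
contact_force: [0.1, 0.3, -0.5]
opening: 0.0146
gripper_force: 71.0
```

```bash
python3 -m creep '[{"dp":[0,0,0.0015],"dr":[0,0,0],"jaw":1},{"dp":[0,0,0.003],"dr":[0,0,0],"jaw":1},{"dp":[0,0,0.003],"dr":[0,0,0],"jaw":1}]'
python3 -m creep '[{"dp":[0,0,0.0015],"dr":[0,0,0],"jaw":1},{"dp":[0,0,0.003],"dr":[0,0,0],"jaw":1},{"dp":[0,0,0.003],"dr":[0,0,0],"jaw":1}]'
```

```text
clock: 20.55
position: [0.5655, -0.395, 0.1818]
tool_rot: [2.231, 2.21, 0.001]
contact_force: [-7.0, 3.3, 19.4]
opening: 0.0148
gripper_force: 74.0
clock: 20.92
position: [0.5656, -0.3951, 0.1815]
tool_rot: [2.23, 2.209, 0.001]
contact_force: [-17.5, 9.9, 47.7]
opening: 0.0149
gripper_force: 78.0
```

Seated: the force rose at TCP z = 0.182, as computed. I'll release and rise.

```bash
python3 -m creep '[{"dp":[0,0,-0.004],"dr":[0,0,0],"jaw":1},{"dp":[0,0,-0.004],"dr":[0,0,0],"jaw":0.4},{"dp":[0,0,-0.004],"dr":[0,0,0],"jaw":0.1},{"dp":[0,0,-0.004],"dr":[0,0,0],"jaw":0.1},{"dp":[0,0,-0.004],"dr":[0,0,0],"jaw":0.1},{"dp":[0,0,-0.03],"dr":[0,0,0],"jaw":0.1},{"dp":[0,0,-0.08],"dr":[0,0,0],"jaw":0.1},{"dp":[0,0,-0.12],"dr":[0,0,0],"jaw":0.1},{"dp":[0,0,-0.12],"dr":[0,0,0],"jaw":0.1}]'
cat >> h.py <<'E'
from scipy.optimize import minimize
def pose(im,col,box):
    "centre and yaw (of the tab axis) of a piece from its top-view mask; PCA"
    u,v=fit(im,col,box);P=np.array([w('top',a,b,.01)[:2] for a,b in zip(u,v)])
    c=P.mean(0)
    def T(a):# template
        g=np.mgrid[-.026:.0261:.001,-.017:.0171:.001].reshape(2,-1)
        return
    best=[]
    s=.0005;x,y=np.meshgrid(np.arange(-.026,.026,s),np.arange(-.026,.026,s))
    r=.006
    m=(abs(x)<.015)&(abs(y)<.015);
    m|=np.hypot(abs(x)-.0175,y)<r; m&=~(np.hypot(x,abs(y)-.0125)<r*.9)
    q=np.c_[x[m],y[m]];q=q
    from scipy.spatial import cKDTree
    px=.0029
    for a in np.arange(0,np.pi,np.pi/60):
        Rm=np.array([[np.cos(a),-np.sin(a)],[np.sin(a),np.cos(a)]])
        for dx in np.arange(-.003,.0031,.001):
            for dy in np.arange(-.003,.0031,.001):
                t=cKDTree(q@Rm.T+c+[dx,dy])
                d,_=t.query(P);d2,_=cKDTree(P).query(t.data[::7])
                best.append((np.mean(np.minimum(d,.004)>.0006)+np.mean(d2>.0022),a,*(c+[dx,dy])))
    best.sort();return len(u),np.round(best[:4],4)
E
python3 - <<'E'
from h import *
a=imaging.snapshot('side');b=imaging.snapshot('top')
cv2.imwrite('pics/top11_raw.png',b)
for n,c,bx in(('green','g',(215,170,260,212)),('red','r',(245,170,285,212)),('stray','r',(185,210,225,250))):
    try:print(n,pose(b,c,bx))
    except Exception as e:print(n,e)
o=np.zeros((600,800,3),np.uint8);o[:400,:400]=cv2.resize(a[20:180,340:500],(400,400));o[:400,400:]=cv2.resize(b[160:260,185:285],(400,400),interpolation=cv2.INTER_CUBIC);cv2.imwrite('pics/c11.png',o)
E
```

```text
clock: 22.05
position: [0.5664, -0.3955, 0.3005]
tool_rot: [2.228, 2.208, 0.002]
contact_force: [-0.4, -0.6, -0.6]
opening: 0.0383
gripper_force: 0.0
green (9, array([[0.8409, 0.1571, 0.5688, 0.2795],
       [0.8428, 2.8274, 0.5698, 0.2765],
       [0.8428, 3.0369, 0.5648, 0.2805],
       [0.8447, 0.    , 0.5678, 0.2795]]))
red (147, array([[0.3951, 0.1571, 0.5592, 0.2112],
       [0.4057, 0.1047, 0.5592, 0.2112],
       [0.4094, 0.0524, 0.5592, 0.2112],
       [0.423 , 0.    , 0.5592, 0.2112]]))
stray (137, array([[0.1679, 0.6283, 0.4625, 0.3782],
       [0.1679, 0.6807, 0.4625, 0.3782],
       [0.1698, 0.576 , 0.4625, 0.3792],
       [0.1752, 0.576 , 0.4625, 0.3782]]))
```

View pics/c11.png

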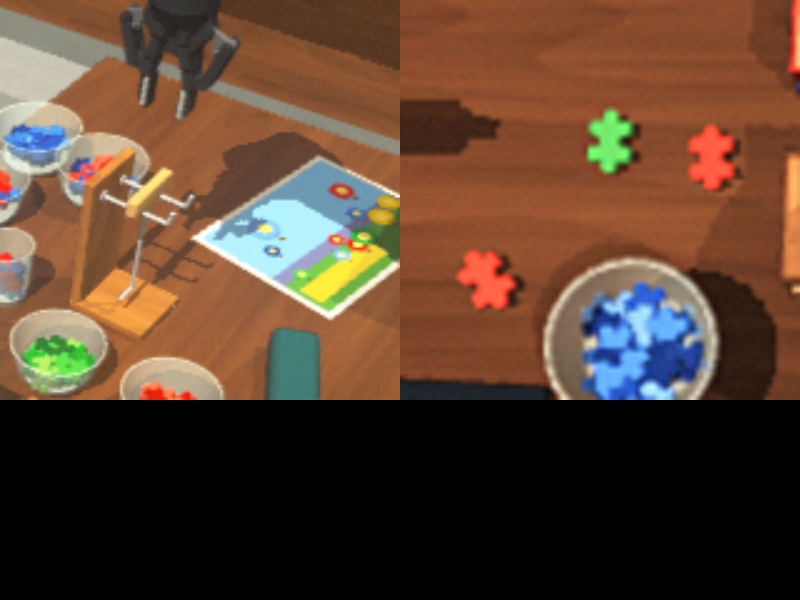

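The hook hangs properly on the fork. The green, red and stray pieces lie separate on the open desk. I'll refine the piece poses and the bowl rims numerically.

```bash
sed -i "s/(hue<80)&s/(hue<85)\&(h[...,1]>90)\&(h[...,2]>120)/" h.py
cat >> h.py <<'E'
def look(**bx):
    b=imaging.snapshot('top')
    for n,q in bx.items():print(n,pose(b,*q)[1][:2].tolist(),len(fit(b,*q)[0]))
E
python3 - <<'E'
from h import *
look(green=('g',(222,178,252,208)),red=('r',(248,180,277,215)))
im=cv2.imread('pics/top0.png')
im=cv2.medianBlur(cv2.cvtColor(im,cv2.COLOR_BGR2GRAY),3)
for n,(u,v) in dict(green=(413,188),red=(417,243),blue=(243,246)).items():
    k=cv2.HoughCircles(cv2.resize(im[v-32:v+32,u-32:u+32],None,fx=4,fy=4,interpolation=cv2.INTER_CUBIC),cv2.HOUGH_GRADIENT,1,20,param1=100,param2=20,minRadius=76,maxRadius=100)
    for x,y,r in k[0][:3]:print(n,w('top',u-32+x/4,v-32+y/4,.056).round(4),r/4/510*1.5)
delta(None)
E
```

```text
green [[0.0758, 0.0, 0.5682, 0.2893], [0.079, 3.0892, 0.5672, 0.2893]] 112
red [[0.1767, 0.1047, 0.5545, 0.2134], [0.1823, 0.0524, 0.5545, 0.2144]] 133
green [ 0.581  -0.2328  0.056 ] 0.06316176
red [ 0.4242 -0.2393  0.056 ] 0.06522058
blue [0.4098 0.2595 0.056 ] 0.06411764
at [ 0.5649 -0.3946  0.2958] tool_y [ 1.    -0.009 -0.001] tool_z [-0.001  0.001 -1.   ] t 22.2
```

```bash
python3 -m creep '[{"dp":[0.04,0,0],"dr":[0,0,-0.1],"jaw":-0.3},{"dp":[0.1,0,0],"dr":[0,0,-0.25],"jaw":-0.3},{"dp":[0.16,-0.001,0],"dr":[0,0,-0.4],"jaw":-0.3},{"dp":[0.22,-0.001,0],"dr":[0,0,-0.55],"jaw":-0.3},{"dp":[0.28,-0.001,0],"dr":[0,0,-0.7],"jaw":-0.3},{"dp":[0.34,-0.002,0],"dr":[0,0,-0.85],"jaw":-0.3},{"dp":[0.4,-0.002,0],"dr":[0,0,-1.0],"jaw":-0.3},{"dp":[0.46,-0.002,0],"dr":[0,0,-1.15],"jaw":-0.3},{"dp":[0.52,-0.003,0],"dr":[0,0,-1.3],"jaw":-0.3},{"dp":[0.58,-0.003,0],"dr":[0,0,-1.45],"jaw":-0.3},{"dp":[0.64,-0.003,0],"dr":[0,0,-1.58],"jaw":-0.3},{"dp":[0.684,-0.003,0],"dr":[0,0,-1.58],"jaw":-0.3}]'
python3 -m creep '[{"dp":[0,0,0.03],"dr":[0,0,0],"jaw":-0.3},{"dp":[0,0,0.08],"dr":[0,0,0],"jaw":-0.3},{"dp":[0,0,0.13],"dr":[0,0,0],"jaw":-0.3},{"dp":[0,0,0.18],"dr":[0,0,0],"jaw":-0.3},{"dp":[0,0,0.2],"dr":[0,0,0],"jaw":-0.3},{"dp":[0,0,0.2],"dr":[0,0,0],"jaw":-0.3}]'
python3 - <<'E'
from h import *
delta([.568,.289,.0005],np.pi/2)
b=imaging.snapshot('top');print([len(fit(b,c,q)[0]) for c,q in (('g',(222,178,252,208)),('r',(248,180,277,215)),('r',(185,210,225,250)))])
E
```

```text
clock: 23.7
position: [0.5674, 0.2916, 0.2954]
tool_rot: [0.006, -3.139, -0.0]
contact_force: [0.2, -0.3, 0.9]
opening: 0.0559
gripper_force: 0.0
clock: 24.45
position: [0.5678, 0.289, 0.0958]
tool_rot: [0.001, -3.139, 0.001]
contact_force: [0.5, -0.5, 0.3]
opening: 0.0555
gripper_force: 0.0
at [0.5678 0.289  0.0958] tool_y [-0.     1.    -0.001] tool_z [-0.002 -0.001 -1.   ] t 24.45
dp [-0.0005  0.      0.0953]
dr [-0.0007 -0.0024  0.0004] q7 0.66
dr [ 3.7000e-03 -1.0000e-03 -3.1412e+00] q7 0.66
[0, 0, 137]
```

```bash
python3 -m creep '[{"dp":[0,0,0.04],"dr":[0,0,0],"jaw":-0.3},{"dp":[0,0,0.08],"dr":[0,0,0],"jaw":-0.3},{"dp":[0,0,0.093],"dr":[0,0,0],"jaw":-0.3},{"dp":[0,0,0.095],"dr":[0,0,0],"jaw":-0.3},{"dp":[0,0,0.095],"dr":[0,0,0],"jaw":1},{"dp":[0,0,0.095],"dr":[0,0,0],"jaw":1},{"dp":[0,0,0.095],"dr":[0,0,0],"jaw":1},{"dp":[0,0,0.095],"dr":[0,0,0],"jaw":1}]'
python3 -m creep '[{"dp":[0,0,-0.02],"dr":[0,0,0],"jaw":1},{"dp":[0,0,-0.07],"dr":[0,0,0],"jaw":1},{"dp":[0,0,-0.13],"dr":[0,0,0],"jaw":1},{"dp":[0,0,-0.18],"dr":[0,0,0],"jaw":1},{"dp":[0,0,-0.2],"dr":[0,0,0],"jaw":1},{"dp":[0,0,-0.2],"dr":[0,0,0],"jaw":1}]'
python3 - <<'E'
from h import *
delta([.579,-.234,.2])
E
```

```text
clock: 25.5
position: [0.5694, 0.2897, 0.0039]
tool_rot: [0.0, 3.139, 0.001]
contact_force: [-1.9, -2.0, 10.8]
opening: 0.0281
gripper_force: 58.7
clock: 26.25
position: [0.5689, 0.2895, 0.2042]
tool_rot: [-0.0, 3.139, 0.002]
contact_force: [0.5, -1.1, -1.5]
opening: 0.0276
gripper_force: 59.6
at [0.5689 0.2895 0.2042] tool_y [-0.     1.     0.001] tool_z [ 0.003  0.001 -1.   ] t 26.25
dp [-0.01   -0.5235  0.0037]
```

```bash
python3 -m creep '[{"dp":[-0.001,-0.04,0],"dr":[0,0,0],"jaw":1},{"dp":[-0.002,-0.1,0],"dr":[0,0,0],"jaw":1},{"dp":[-0.003,-0.16,0],"dr":[0,0,0],"jaw":1},{"dp":[-0.004,-0.22,0],"dr":[0,0,0],"jaw":1},{"dp":[-0.005,-0.28,0],"dr":[0,0,0],"jaw":1},{"dp":[-0.006,-0.34,0],"dr":[0,0,0],"jaw":1},{"dp":[-0.007,-0.4,0],"dr":[0,0,0],"jaw":1},{"dp":[-0.008,-0.46,0],"dr":[0,0,0],"jaw":1},{"dp":[-0.009,-0.505,0],"dr":[0,0,0],"jaw":1},{"dp":[-0.01,-0.523,0],"dr":[0,0,0],"jaw":1},{"dp":[-0.01,-0.523,0],"dr":[0,0,0],"jaw":1},{"dp":[-0.01,-0.523,0],"dr":[0,0,0],"jaw":1}]'
python3 -m creep '[{"dp":[0,0,0.05],"dr":[0,0,0],"jaw":1},{"dp":[0,0,0.1],"dr":[0,0,0],"jaw":1},{"dp":[0,0,0.14],"dr":[0,0,0],"jaw":1},{"dp":[0,0,0.16],"dr":[0,0,0],"jaw":1},{"dp":[0,0,0.166],"dr":[0,0,0],"jaw":1},{"dp":[0,0,0.166],"dr":[0,0,0],"jaw":1}]'
```

```text
clock: 27.75
position: [0.5786, -0.2318, 0.2015]
tool_rot: [0.003, -3.141, -0.002]
contact_force: [-0.6, 0.6, -0.3]
opening: 0.0276
gripper_force: 59.6
clock: 28.5
position: [0.5792, -0.2335, 0.0368]
tool_rot: [-0.001, 3.141, -0.0]
contact_force: [0.2, 0.7, 0.0]
opening: 0.0276
gripper_force: 59.6
```

```bash
python3 -m creep '[{"dp":[0,0,0.004],"dr":[0,0,0],"jaw":1},{"dp":[0,0,0.004],"dr":[0,0,0],"jaw":1},{"dp":[0,0,0.004],"dr":[0,0,0],"jaw":0.1},{"dp":[0,0,0.004],"dr":[0,0,0],"jaw":0},{"dp":[0,0,0.004],"dr":[0,0,0],"jaw":0},{"dp":[0,0,-0.05],"dr":[0,0,0],"jaw":0},{"dp":[0,0,-0.11],"dr":[0,0,0],"jaw":0},{"dp":[0,0,-0.17],"dr":[0,0,0],"jaw":-0.3},{"dp":[0,0,-0.17],"dr":[0,0,0],"jaw":-0.3}]'
python3 - <<'E'
from h import *
look(red=('r',(245,175,278,220)),stray=('r',(180,205,230,255)))
delta([.5545,.214,.2],np.pi/2+.08)
E
```

```text
clock: 29.62
position: [0.5807, -0.2343, 0.211]
tool_rot: [0.0, 3.135, -0.005]
contact_force: [0.4, 0.4, -1.2]
opening: 0.0554
gripper_force: 0.0
red [[0.1767, 0.1047, 0.5545, 0.2134], [0.1823, 0.0524, 0.5545, 0.2144]] 133
stray [[0.1679, 0.6283, 0.4625, 0.3782], [0.1679, 0.6807, 0.4625, 0.3782]] 137
at [ 0.5794 -0.2341  0.2082] tool_y [ 0.     1.    -0.002] tool_z [ 0.004 -0.002 -1.   ] t 29.675
dp [0.025  0.4482 0.0073]
dr [-0.002   0.0035 -0.0801] q7 1.645
dr [5.3000e-03 3.0000e-03 3.0615e+00] q7 1.645
```

```bash
python3 -m creep '[{"dp":[0.002,0.04,0],"dr":[0,0,0],"jaw":-0.3},{"dp":[0.004,0.1,0],"dr":[0,0,0],"jaw":-0.3},{"dp":[0.008,0.16,0],"dr":[0,0,-0.08],"jaw":-0.3},{"dp":[0.012,0.22,0],"dr":[0,0,-0.08],"jaw":-0.3},{"dp":[0.016,0.28,0],"dr":[0,0,-0.08],"jaw":-0.3},{"dp":[0.02,0.34,0],"dr":[0,0,-0.08],"jaw":-0.3},{"dp":[0.025,0.4,0],"dr":[0,0,-0.08],"jaw":-0.3},{"dp":[0.025,0.435,0],"dr":[0,0,-0.08],"jaw":-0.3},{"dp":[0.025,0.448,0],"dr":[0,0,-0.08],"jaw":-0.3},{"dp":[0.025,0.448,0.05],"dr":[0,0,-0.08],"jaw":-0.3},{"dp":[0.025,0.448,0.1],"dr":[0,0,-0.08],"jaw":-0.3},{"dp":[0.025,0.448,0.1],"dr":[0,0,-0.08],"jaw":-0.3}]'
python3 - <<'E'
from h import *
delta([.5545,.214,.003],np.pi/2+.08)
E
```

```text
clock: 31.18
position: [0.5513, 0.2122, 0.1024]
tool_rot: [0.125, -3.132, 0.003]
contact_force: [0.3, 0.1, 0.4]
opening: 0.0554
gripper_force: 0.0
at [0.5513 0.2122 0.1024] tool_y [-0.08   0.997 -0.002] tool_z [-0.007 -0.002 -1.   ] t 31.175
dp [-0.004   0.0017  0.0993]
dr [-0.0019 -0.0068 -0.0004] q7 0.831
dr [-1.0700e-02  3.0000e-03  3.1412e+00] q7 0.831
```

```bash
python3 -m creep '[{"dp":[0,0,0.04],"dr":[0,0,0],"jaw":-0.3},{"dp":[0,0,0.08],"dr":[0,0,0],"jaw":-0.3},{"dp":[0,0,0.098],"dr":[0,0,0],"jaw":-0.3},{"dp":[0,0,0.1],"dr":[0,0,0],"jaw":-0.3},{"dp":[0,0,0.1],"dr":[0,0,0],"jaw":1},{"dp":[0,0,0.1],"dr":[0,0,0],"jaw":1},{"dp":[0,0,0.1],"dr":[0,0,0],"jaw":1},{"dp":[0,0,0.1],"dr":[0,0,0],"jaw":1}]'
python3 -m creep '[{"dp":[0,0,-0.02],"dr":[0,0,0],"jaw":1},{"dp":[0,0,-0.07],"dr":[0,0,0],"jaw":1},{"dp":[0,0,-0.13],"dr":[0,0,0],"jaw":1},{"dp":[0,0,-0.18],"dr":[0,0,0],"jaw":1},{"dp":[0,0,-0.2],"dr":[0,0,0],"jaw":1},{"dp":[0,0,-0.2],"dr":[0,0,0],"jaw":1}]'
python3 - <<'E'
from h import *
delta([.4225,-.237,.2])
E
```

```text
clock: 32.17
position: [0.5544, 0.2146, 0.0078]
tool_rot: [-0.126, 3.137, 0.001]
contact_force: [-1.7, -1.3, 10.9]
opening: 0.0265
gripper_force: 58.3
clock: 32.92
position: [0.5539, 0.2144, 0.2081]
tool_rot: [-0.126, 3.136, 0.001]
contact_force: [0.4, 0.2, -0.8]
opening: 0.0265
gripper_force: 59.1
at [0.5539 0.2144 0.2081] tool_y [-0.08   0.997  0.   ] tool_z [ 0.003  0.001 -1.   ] t 32.925
dp [ 0.1671 -0.4394  0.0074]
```

```bash
python3 -m creep '[{"dp":[0.015,-0.04,0],"dr":[0,0,0],"jaw":1},{"dp":[0.035,-0.09,0],"dr":[0,0,0],"jaw":1},{"dp":[0.055,-0.145,0],"dr":[0,0,0],"jaw":1},{"dp":[0.075,-0.2,0],"dr":[0,0,0],"jaw":1},{"dp":[0.096,-0.255,0],"dr":[0,0,0],"jaw":1},{"dp":[0.117,-0.31,0],"dr":[0,0,0],"jaw":1},{"dp":[0.138,-0.365,0],"dr":[0,0,0],"jaw":1},{"dp":[0.155,-0.41,0],"dr":[0,0,0],"jaw":1},{"dp":[0.167,-0.439,0],"dr":[0,0,0],"jaw":1},{"dp":[0.167,-0.439,0],"dr":[0,0,0],"jaw":1},{"dp":[0.167,-0.439,0],"dr":[0,0,0],"jaw":1}]'
python3 - <<'E'
from h import *
delta([.4225,-.237,.037])
E
```

```text
clock: 34.3
position: [0.4219, -0.2359, 0.2052]
tool_rot: [0.127, -3.138, -0.002]
contact_force: [0.5, -0.0, -0.3]
opening: 0.0263
gripper_force: 59.1
at [ 0.4219 -0.2359  0.2052] tool_y [-0.081  0.997  0.001] tool_z [-0.001  0.001 -1.   ] t 34.3
dp [-0.0007 -0.0013  0.1682]
```

```bash
python3 -m creep '[{"dp":[0,0,0.05],"dr":[0,0,0],"jaw":1},{"dp":[0,0,0.1],"dr":[0,0,0],"jaw":1},{"dp":[0,0,0.14],"dr":[0,0,0],"jaw":1},{"dp":[0,0,0.16],"dr":[0,0,0],"jaw":1},{"dp":[0,0,0.17],"dr":[0,0,0],"jaw":1},{"dp":[0,0,0.17],"dr":[0,0,0],"jaw":1},{"dp":[0,0,0.17],"dr":[0,0,0],"jaw":1}]'
python3 -m creep '[{"dp":[0,0,0],"dr":[0,0,0],"jaw":0.2},{"dp":[0,0,0],"dr":[0,0,0],"jaw":0},{"dp":[0,0,0],"dr":[0,0,0],"jaw":0},{"dp":[0,0,-0.05],"dr":[0,0,0],"jaw":0},{"dp":[0,0,-0.11],"dr":[0,0,0],"jaw":0},{"dp":[0,0,-0.17],"dr":[0,0,0],"jaw":-0.3},{"dp":[0,0,-0.17],"dr":[0,0,0],"jaw":-0.3}]'
python3 - <<'E'
from h import *
look(stray=('r',(180,205,230,255)))
delta([.4625,.3785,.2],np.pi/2+.64)
E
```

```text
clock: 35.17
position: [0.4227, -0.2367, 0.0367]
tool_rot: [-0.126, 3.138, -0.001]
contact_force: [-0.1, -0.7, -0.1]
opening: 0.0263
gripper_force: 59.1
clock: 36.05
position: [0.4241, -0.2377, 0.2102]
tool_rot: [-0.125, 3.133, -0.007]
contact_force: [0.3, -0.6, -0.6]
opening: 0.0558
gripper_force: 0.0
stray [[0.1799, 0.6283, 0.4624, 0.3783], [0.1799, 0.6807, 0.4624, 0.3783]] 139
at [ 0.4228 -0.2374  0.2077] tool_y [-0.079  0.997 -0.003] tool_z [ 0.003 -0.003 -1.   ] t 36.1
dp [-0.0884  0.6108  0.0063]
dr [-0.0036  0.002  -0.5605] q7 1.918
dr [0.0026 0.0047 2.5811] q7 1.918
```

```bash
python3 -m creep '[{"dp":[-0.006,0.04,0],"dr":[0,0,0],"jaw":-0.3},{"dp":[-0.013,0.09,0],"dr":[0,0,-0.1],"jaw":-0.3},{"dp":[-0.021,0.145,0],"dr":[0,0,-0.2],"jaw":-0.3},{"dp":[-0.029,0.2,0],"dr":[0,0,-0.3],"jaw":-0.3},{"dp":[-0.038,0.26,0],"dr":[0,0,-0.4],"jaw":-0.3},{"dp":[-0.047,0.32,0],"dr":[0,0,-0.5],"jaw":-0.3},{"dp":[-0.055,0.38,0],"dr":[0,0,-0.56],"jaw":-0.3},{"dp":[-0.064,0.44,0],"dr":[0,0,-0.56],"jaw":-0.3},{"dp":[-0.073,0.5,0],"dr":[0,0,-0.56],"jaw":-0.3},{"dp":[-0.081,0.56,0],"dr":[0,0,-0.56],"jaw":-0.3},{"dp":[-0.088,0.6,0],"dr":[0,0,-0.56],"jaw":-0.3},{"dp":[-0.0885,0.611,0],"dr":[0,0,-0.56],"jaw":-0.3}]'
python3 -m creep '[{"dp":[0,0,0.05],"dr":[0,0,0],"jaw":-0.3},{"dp":[0,0,0.1],"dr":[0,0,0],"jaw":-0.3},{"dp":[0,0,0.12],"dr":[0,0,0],"jaw":-0.3},{"dp":[0,0,0.12],"dr":[0,0,0],"jaw":-0.3}]'
python3 - <<'E'
from h import *
delta([.4625,.3785,.003],np.pi/2+.64)
E
```

```text
clock: 37.6
position: [0.4599, 0.3818, 0.2041]
tool_rot: [0.993, -2.978, -0.002]
contact_force: [-0.2, 0.1, -0.5]
opening: 0.055
gripper_force: 0.0
clock: 38.1
position: [0.4609, 0.3787, 0.085]
tool_rot: [0.988, -2.98, 0.001]
contact_force: [1.0, 0.3, 0.7]
opening: 0.0557
gripper_force: 0.0
at [0.4609 0.3787 0.085 ] tool_y [-0.597  0.802  0.   ] tool_z [-0.002 -0.001 -1.   ] t 38.1
dp [-0.0013 -0.0011  0.082 ]
dr [ 0.0002 -0.0023  0.0001] q7 0.962
dr [ 3.6000e-03  4.0000e-04 -3.1415e+00] q7 0.962
```

```bash
python3 -m creep '[{"dp":[-0.001,-0.001,0.04],"dr":[0,0,0],"jaw":-0.3},{"dp":[-0.001,-0.001,0.075],"dr":[0,0,0],"jaw":-0.3},{"dp":[-0.001,-0.001,0.082],"dr":[0,0,0],"jaw":-0.3},{"dp":[-0.001,-0.001,0.082],"dr":[0,0,0],"jaw":-0.3},{"dp":[-0.001,-0.001,0.082],"dr":[0,0,0],"jaw":1},{"dp":[-0.001,-0.001,0.082],"dr":[0,0,0],"jaw":1},{"dp":[-0.001,-0.001,0.082],"dr":[0,0,0],"jaw":1},{"dp":[-0.001,-0.001,0.082],"dr":[0,0,0],"jaw":1}]'
python3 -m creep '[{"dp":[0,0,-0.02],"dr":[0,0,0],"jaw":1},{"dp":[0,0,-0.07],"dr":[0,0,0],"jaw":1},{"dp":[0,0,-0.13],"dr":[0,0,0],"jaw":1},{"dp":[0,0,-0.18],"dr":[0,0,0],"jaw":1},{"dp":[0,0,-0.2],"dr":[0,0,0],"jaw":1},{"dp":[0,0,-0.2],"dr":[0,0,0],"jaw":1}]'
python3 - <<'E'
from h import *
delta([.4225,-.237,.2])
E
```

```text
clock: 39.1
position: [0.4636, 0.3798, 0.0058]
tool_rot: [-0.987, 2.98, 0.0]
contact_force: [-2.3, -3.6, 16.1]
opening: 0.0273
gripper_force: 57.8
clock: 39.85
position: [0.4632, 0.3794, 0.2058]
tool_rot: [-0.987, 2.979, 0.001]
contact_force: [0.3, 0.1, -0.9]
opening: 0.0273
gripper_force: 59.1
at [0.4632 0.3794 0.2058] tool_y [-0.597  0.802 -0.001] tool_z [ 0.003  0.001 -1.   ] t 39.85
dp [ 0.4008 -0.4702  0.005 ]
```

```bash
python3 -m creep '[{"dp":[0.03,-0.035,0],"dr":[0,0,0.06],"jaw":1},{"dp":[0.067,-0.078,0],"dr":[0,0,0.12],"jaw":1},{"dp":[0.104,-0.121,0],"dr":[0,0,0.18],"jaw":1},{"dp":[0.141,-0.164,0],"dr":[0,0,0.24],"jaw":1},{"dp":[0.178,-0.208,0],"dr":[0,0,0.3],"jaw":1},{"dp":[0.215,-0.252,0],"dr":[0,0,0.36],"jaw":1},{"dp":[0.252,-0.296,0],"dr":[0,0,0.42],"jaw":1},{"dp":[0.29,-0.34,0],"dr":[0,0,0.48],"jaw":1},{"dp":[0.328,-0.384,0],"dr":[0,0,0.54],"jaw":1},{"dp":[0.366,-0.428,0],"dr":[0,0,0.56],"jaw":1},{"dp":[0.401,-0.47,0],"dr":[0,0,0.56],"jaw":1},{"dp":[0.401,-0.47,0],"dr":[0,0,0.56],"jaw":1}]'
python3 -m creep '[{"dp":[0,0,0],"dr":[0,0,0],"jaw":1},{"dp":[0,0,0.05],"dr":[0,0,0],"jaw":1},{"dp":[0,0,0.1],"dr":[0,0,0],"jaw":1},{"dp":[0,0,0.1],"dr":[0,0,0],"jaw":1},{"dp":[0,0,0.1],"dr":[0,0,0],"jaw":1}]'
python3 - <<'E'
from h import *
delta([.4225,-.237,.046])
E
```

```text
clock: 41.35
position: [0.4203, -0.2408, 0.2024]
tool_rot: [0.117, -3.137, -0.002]
contact_force: [0.3, 0.7, -0.7]
opening: 0.0274
gripper_force: 59.1
clock: 41.98
position: [0.4228, -0.2367, 0.1052]
tool_rot: [-0.128, 3.138, -0.0]
contact_force: [0.7, -0.4, 0.6]
opening: 0.0273
gripper_force: 59.1
at [ 0.4228 -0.2367  0.1052] tool_y [-0.081  0.997 -0.   ] tool_z [ 0.001 -0.    -1.   ] t 41.975
dp [ 0.0004 -0.0002  0.0592]
```

```bash
python3 -m creep '[{"dp":[0,0,0.03],"dr":[0,0,0],"jaw":1},{"dp":[0,0,0.05],"dr":[0,0,0],"jaw":1},{"dp":[0,0,0.058],"dr":[0,0,0],"jaw":1},{"dp":[0,0,0.058],"dr":[0,0,0],"jaw":1},{"dp":[0,0,0.058],"dr":[0,0,0],"jaw":0.2},{"dp":[0,0,0.058],"dr":[0,0,0],"jaw":0},{"dp":[0,0,0.058],"dr":[0,0,0],"jaw":0},{"dp":[0,0,0],"dr":[0,0,0],"jaw":0},{"dp":[0,0,-0.06],"dr":[0,0,0],"jaw":0},{"dp":[0,0,-0.12],"dr":[0,0,0],"jaw":0},{"dp":[0,0,-0.15],"dr":[0,0,0],"jaw":0}]'
python3 -m creep '[{"dp":[0.05,0.05,0],"dr":[0,0,0],"jaw":0},{"dp":[0.05,0.11,0],"dr":[0,0,0],"jaw":0},{"dp":[0.05,0.17,0],"dr":[0,0,0],"jaw":0},{"dp":[0.05,0.23,0],"dr":[0,0,0],"jaw":0},{"dp":[0.05,0.29,0],"dr":[0,0,0],"jaw":0},{"dp":[0.05,0.29,0],"dr":[0,0,0],"jaw":0}]'
python3 - <<'E'
from h import *
a=imaging.snapshot('side');b=imaging.snapshot('top')
o=np.zeros((600,800,3),np.uint8);o[:600,:480]=cv2.resize(a[60:210,330:450],(480,600));o[:320,480:]=cv2.resize(b[150:270,385:505],(320,320));o[320:520,480:]=cv2.resize(b[150:270,170:362],(320,200));cv2.imwrite('pics/c14.png',o)
E
```

```text
clock: 43.35
position: [0.4227, -0.2375, 0.2572]
tool_rot: [-0.126, 3.136, -0.004]
contact_force: [0.2, 0.1, -1.2]
opening: 0.043
gripper_force: 0.0
clock: 44.1
position: [0.3485, 0.051, 0.2543]
tool_rot: [-0.135, 3.137, -0.002]
contact_force: [0.9, -1.0, -0.2]
opening: 0.0429
gripper_force: 0.0
```

View pics/c14.png

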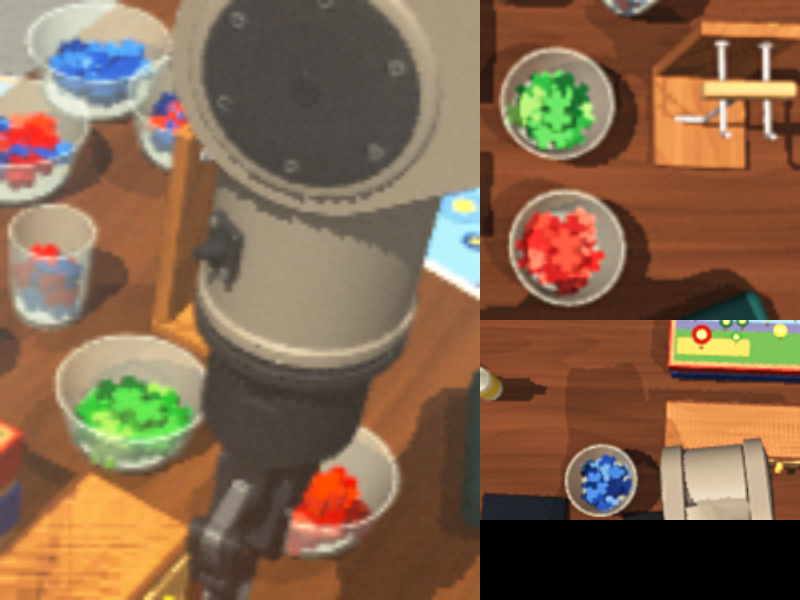

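The last view shows green in the green bowl and both red pieces in the red bowl near its centre. The hook lies across both prongs, and the desk where the pieces lay is clear.

```bash
python3 -c "
from workcell import bot;print(bot.hand_in())"
```

```text
the job is handed in; nothing more can be done
None
```

I handed the job in at about 44 s: the green and red pieces were fished out with the hook and put with the stray red one in their bowls, no blue piece was seen in the gap, and the hook is back on its fork; the judging result was not shown.

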